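Release the bench clamp from a smoke alarm

ROBOT

A 6-joint arm with a two-finger parallel gripper is mounted at the origin on the work surface. World frame = base frame: x ahead of the robot, y to its left, z up, the work surface at z = 0. Lengths are in m, angles in rad, forces in N, time in s.
With the tool pointing down it reaches from about 0.425 to 0.95 m from the base axis. Payload 3.5 kg.
Tool frame: the origin (TCP) lies on the centre line of the jaws, within the pads' length; the fingertips stand tip_extent ahead of it and the grasp point (between the pads) lies 2 mm behind it (tip_extent is the distance from the TCP to the fingertips, in m); z points along the fingers, y is the direction in which the jaws open and shut (so a half turn about z gives the same grasp; the last joint's range is limited). The gripper opens to 85 mm and grips with 20 to 120 N. Pads are 22 mm wide; open, the fingers measure 114 mm over their backs; the gripper's body (76 mm by 85 mm) begins 54 mm behind the grasp point. The pads swing forward as they close: fully open they stand 13 mm farther back than shut.
Start: joints at [-1.399, 0.286, 1.577, -0, 1.279, -0.15], TCP at [0.214, -0.64, 0.248] pointing down, gripper open.
Joint ranges: [-2.77, 2.77], [-0.9, 2.22], [0.21, 2.48], [-1.53, 4.67], [0.24, 2.81], [-2.84, 2.84]. Speed limits (rad/s): [2.79, 2.79, 3.14, 3.14, 3.14, 3.14].

INTERFACE

Orientations are given as a unit quaternion [x, y, z, w].
In Python, from plant import * gives the robot as it stands.
- The arm moves only by the shell command python3 -m crank 'ROWS' [FORCE]. ROWS is JSON, a list of rows, each a list of 7 numbers: the gripper's target within -1 to 1 (shut at 1, half-way at 0, fully open at -1), then the shift along the tool's x, y, z in cm, then the turn, a rotation vector about the tool's x, y, z in degrees. In form: [[fingers, tx, ty, tz, wx, wy, wz], ...]. A call has 1 to 5 rows; each row shifts and turns the commanded pose from where the row before left it, along the tool's axes as they then stand; what a row does not reach is not made up. A row lasts 1/10 s, in which the tool goes at most 50 mm and 8.59 degrees, less where a joint would pass 70% of its speed; a pose out of reach is approached as far as the arm can. A call is refused whole if a number of a shift passes 5 or a number of a turn 8.59, either way. A call with a gripper value outside its range is refused whole. The fingers move at their own pace and stop on an object; FORCE is the grip in N (left out, the last holds). Time passes only in rows, so rows that do not move let the fingers close. It gives the time, the measured TCP pose, the force and the opening at its end, in the units of the state.
- get_state(): the state, without advancing time (a new reading comes with each control period).
- read_camera(name): name is "scene" or "top"; returns a dict with "color" (480x640x3 uint8, red, green, blue), "vfov" (degrees; the focal length in pixels is half the picture's height over the tangent of half this angle, whatever the lens; pixels are square), "cx", "cy" (the principal point, pixels), "cam_to_world" (4x4, takes a point from camera to world coordinates). Camera axes: x right, y up, looking along -z (the intrinsics and any distortion apply to the point x, -y, -z); pixel columns grow to the right and rows downward; lengths in m; the calibration is good to about 2 mm. A picture is of the moment at which its call begins. There is no depth.
- sign_off(): hands the job in, once; it reports no verdict.
Trained networks look in the newest picture that a camera, given by its name, has taken for a name from the list of things; names that differ only in an ending like _2 or _b are one class to them, and where a whole thing is asked for, a point or a joint stands for the part that bears it (a point fixed in the world has none). Each returns a list of dicts, best first, with "p" (0 to 1); they miss things now and then, are a little off and sometimes report something else, mostly with a low value. They report only what shows in the picture. A call takes as long as a camera call. They do not tell look-alikes from the thing itself.
- trace(thing, camera): "pixels" (480x640 bool, what is visible of it) and "location" ([column, row] in pixels, amid what is visible of it).
- place_of(thing, camera): "location" ([column, row] in pixels: a listed point, or the origin of a listed thing).
The state is a dict: "time": time; "qpos": joint angles; "dq": joint speeds; "joint_efforts": joint torques, N m; "eef_pos": TCP position; "tcp_rot": TCP orientation; "contact_force": force on the tool from outside, world axes, zero at the start; "wrist_torque": the same for the moment, N m; "opening": opening from 0.0 (shut) to 1.0 (fully open).
Only numpy, scipy, OpenCV 4.12 (cv2) and the standard library are available. Lean on these libraries where they do the work, as an engineer would, in place of code of your own. Each camera call takes 0.05 s, during which the arm holds its last target.

TASK

Free the smoke alarm from the bench clamp: with a fingertip press the ratchet release button on the sliding jaw fully down (it stays down), then push that jaw back along its bar, away from the alarm, until it meets the end stop. Leave the alarm lying flat where it is, lift nothing, leave the other things on the bench alone, and finish clear of everything.

Things in the scene. Friction and masses are not known exactly. Their poses are not given: they have to be found in the camera images.
- clamp: steel quick clamp screwed to the bench (it cannot move). Origin on the bench surface in the line of its bar; z up; its y axis runs along the bar, from the fixed jaw (at y = -152 to -130 mm, 84 mm wide, 62 mm high) towards the free end (y = +203 mm), so +y is 'back', the opening direction; x is across the bar. The bed under the alarm is 12 mm high and 100 mm wide; the toothed bar behind it is 30 mm wide and 24 mm high (26 mm with the teeth)
- jaw (a joint): how far the sliding jaw has been pushed back from its clamping place, m: 0 at the start, grows towards +y of the clamp; the end stop meets it at about 0.060 to 0.100. The jaw cannot move more than about 1 mm until the release is pressed; then it slides with about 4 N of friction plus slight drag (8 N per m/s) and stays where it is left
- jaw_face (a point): point in the middle of the top edge of the face that looks at the alarm (the face to push on). The black jaw plate is 80 mm wide across the bar, 14 mm thick and reaches from 14 to 96 mm above the bench; this point is at 96 mm. The part of this face from 49 mm (top of the alarm) up to 96 mm is bare. Behind the plate a 56 mm wide carriage, top at 45 mm, rides on the bar and carries the release; two ribs stiffen the plate's back within 13 mm of it, up to 66 mm high
- jaw_back (a point): middle of the rear (+y) end face of the jaw's carriage, 86 mm behind jaw_face along the bar, 36 mm above the bench; this end meets the end stop
- release (a joint): how far the release button is pressed, m: 0 up, 0.010 fully down. It moves straight down, needs about 5 N, has no return spring and stays where it is left; the jaw comes free beyond about 0.006, but press it fully
- release_top (a point): centre of the top of the release: a square steel button 34 x 34 mm with cross ribs 1 mm proud, on the carriage behind the jaw plate, its centre 63 mm behind jaw_face (49 mm behind the plate's back). Its top is 60 mm above the bench when up, 50 mm when fully down
- stop: aluminium end stop fixed on the bar behind the jaw, 50 mm wide, 20 mm long, 45 mm high with a 10 mm screw on top. Origin at bench height in the plane of its front face, which the jaw's rear end meets; its place along the bar differs from start to start; axes as the clamp's
- alarm: loose round smoke alarm of mustard plastic, 100 mm across, 34 mm high (37 mm with the small disc on top), about 0.16 kg, lying flat on the clamp's bed between the jaws with about 0.5 mm play, so its top is 49 mm above the bench at most. Origin at the centre of its underside
- cell: bystander: square nine-volt cell 26 x 17 x 48 mm, standing loose; origin under its centre
- socket: bystander: white ceramic bulb socket, 52 mm across, 40 mm high, loose; origin under its centre
- tin: bystander: small jar with a steel cap, 50 mm across, 55 mm high, loose; origin under its centre
- carton: bystander: pale card bulb carton 55 x 55 x 80 mm, standing loose; origin under its centre
- screwdriver: bystander: small steel screwdriver 150 mm long, lying loose on the bench
- tray: bystander: grey open tray 120 x 90 x 30 mm, loose on the bench; origin under its centre
Things that resemble listed ones, but are neither listed nor needed, are in the scene too. What is meant by the alarm is not blue, and is the smaller of those in its own colour.

How it is judged:
By the outcome, as a careful person would: the job done as asked, in the order asked, and still so for the second after the job is handed in, with the robot touching nothing.
It also fails if it takes over 40 s, if anything falls off the work surface, if the arm or the gripper's body presses on something with over 40 N, if the wrist force passes 120 N, or if a joint passes its speed limit or range.

## Working session

There is one attempt and no reset: what is moved stays moved. The work goes in short steps, Python scripts to look and compute and a shell command to move; the robot and the scene stay as the last step left them, time stands still between calls to the robot, and variables do not carry over. Pictures are saved under pics/ and viewed, and the job is handed in when it is done.

```bash
ls; mkdir -p pics; python3 - <<'E'
from plant import *
import cv2
s=get_state(); print(s)
for n in("scene","top"):
    r=read_camera(n); cv2.imwrite(f"pics/{n}0.png",r["color"][:,:,::-1]); print(n,{k:v for k,v in r.items() if k!="color"})
    for t in("clamp","jaw_face","jaw_back","release_top","stop","alarm"):
        print(t,[(round(d["p"],2),[round(float(x),1) for x in d["location"]]) for d in place_of(t,n)][:4])
E
```

```text
pics
{'time': 0.0, 'qpos': array([-1.39897008e+00,  2.87196020e-01,  1.57815128e+00, -4.46354078e-06,
        1.27857041e+00, -1.49996659e-01]), 'dq': array([-0.00117689,  0.00221772, -0.00136295,  0.00053598, -0.00124599,
        0.00034612]), 'joint_efforts': array([-4.13446596e-04, -4.05979908e+01, -2.92629880e+01, -1.94374861e-04,
        5.73181649e-03, -1.08013106e-05]), 'eef_pos': array([ 0.21342559, -0.63973821,  0.2469408 ]), 'tcp_rot': array([ 9.87080892e-01,  1.60218481e-01, -1.48248037e-05, -1.16243753e-03]), 'contact_force': array([ 0.71971385, -0.0317767 , -0.0219298 ]), 'wrist_torque': array([0.00225985, 0.02695939, 0.02949913]), 'opening': 0.9960531613580161}
scene {'vfov': 47.002315512580566, 'cx': 323.8191827853385, 'cy': 237.3796785604705, 'cam_to_world': array([[-0.78450794, -0.51284787,  0.34861778,  0.97956056],
       [ 0.61992887, -0.66251355,  0.42043309,  0.51830448],
       [ 0.01534579,  0.54595133,  0.83767634,  1.05963922],
       [ 0.        ,  0.        ,  0.        ,  1.        ]])}
clamp [(0.92, [339.0, 267.6])]
jaw_face [(0.65, [329.9, 234.9]), (0.52, [348.7, 279.8])]
jaw_back [(0.7, [354.0, 279.8]), (0.64, [283.7, 254.1])]
release_top [(0.59, [345.1, 263.7])]
stop [(0.65, [361.9, 319.0])]
alarm [(0.81, [326.2, 169.0]), (0.7, [267.9, 199.4]), (0.6, [329.3, 236.4])]
top {'vfov': 42.91033146063085, 'cx': 316.37194539012756, 'cy': 236.04108765655246, 'cam_to_world': array([[-0.01381026,  0.9935386 , -0.11265134,  0.4103838 ],
       [-0.99988807, -0.01307372,  0.00727445,  0.01579311],
       [ 0.00575467,  0.1127392 ,  0.99360795,  1.43538059],
       [ 0.        ,  0.        ,  0.        ,  1.        ]])}
clamp [(0.66, [291.7, 241.9])]
jaw_face [(0.64, [301.0, 240.8])]
jaw_back [(0.7, [264.4, 232.8])]
release_top [(0.47, [271.6, 236.1])]
stop [(0.54, [233.3, 227.6])]
alarm [(0.74, [394.8, 308.8]), (0.68, [321.8, 252.9]), (0.2, [332.7, 205.0])]
```

View pics/scene0.png

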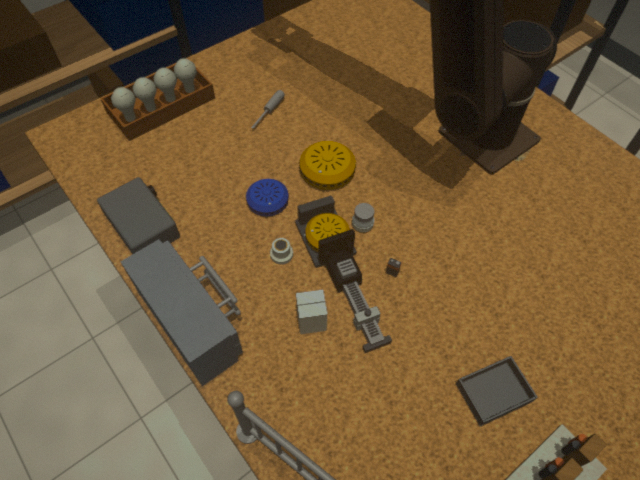

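View pics/top0.png

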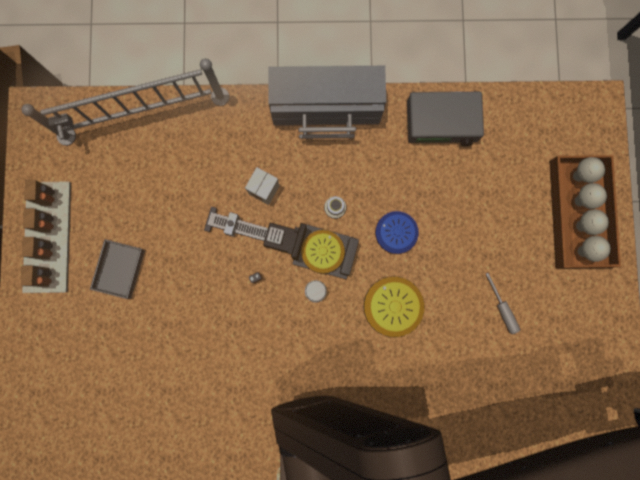

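The top view shows the clamp with its bar running left to the stop (~232,224) and the jaw plate at ~(300,240). Alarm candidates in the top view: the mustard one in the clamp (323,251), a larger mustard one (394,308) and a blue one (397,232). The smaller mustard one, lying in the clamp, fits the description. I'll confirm it with enlarged crops.

```bash
cat > h.py <<'E'
from plant import *
import numpy as np, cv2
def K(r):
    f=240/np.tan(np.radians(r["vfov"])/2); return f
def proj(r,P):
    T=np.linalg.inv(r["cam_to_world"]); p=T[:3,:3]@np.asarray(P,float)+T[:3,3]
    f=K(r); return np.array([r["cx"]+f*p[0]/-p[2], r["cy"]-f*p[1]/-p[2]])
def ray(r,px):
    f=K(r); d=np.array([(px[0]-r["cx"])/f,-(px[1]-r["cy"])/f,-1]); M=r["cam_to_world"]
    d=M[:3,:3]@d; return M[:3,3],d
def atz(r,px,z):
    o,d=ray(r,px); return o+d*(z-o[2])/d[2]
E
python3 - <<'E'
from h import *
R={n:read_camera(n) for n in("scene","top")}
for n,(x,y,w,h) in dict(scene=(280,180,130,180),top=(200,190,180,120)).items():
    c=R[n]["color"][y:y+h,x:x+w,::-1]; s=4 if n=="top" else 3.3
    cv2.imwrite(f"pics/{n}1.png",cv2.resize(c,None,fx=s,fy=s,interpolation=cv2.INTER_CUBIC))
Z=dict(clamp=0,jaw_face=.096,jaw_back=.036,release_top=.060,stop=0,alarm=.012)
for t,z in Z.items():
    for n in R:
        for d in place_of(t,n): print(t,n,round(d["p"],2),np.round(d["location"],1),atz(R[n],d["location"],z).round(4))
for t in("cell","socket","tin","carton"):
    for n in R:
        for d in place_of(t,n): print(t,n,round(d["p"],2),np.round(d["location"],1),atz(R[n],d["location"],0).round(4))
E
```

```text
clamp scene 0.56 [340.1 265.5] [0.5562 0.067  0.    ]
clamp top 0.71 [286.8 242.2] [0.5594 0.0753 0.    ]
jaw_face scene 0.62 [491.6 391.7] [0.5458 0.4726 0.096 ]
jaw_face scene 0.61 [329.6 235.6] [0.5662 0.0386 0.096 ]
jaw_face scene 0.27 [339.7 266.7] [0.5969 0.1096 0.096 ]
jaw_face top 0.76 [297.9 240.4] [0.5531 0.0469 0.096 ]
jaw_back scene 0.97 [347.4 282.5] [0.5846 0.1238 0.036 ]
jaw_back top 0.6 [263.7 232.1] [0.5798 0.1269 0.036 ]
release_top scene 0.71 [347.5 263.8] [0.5653 0.0989 0.06  ]
release_top top 0.7 [275.2 235.6] [0.5686 0.099  0.06  ]
stop scene 0.86 [360.3 319.1] [0.6047 0.1933 0.    ]
stop scene 0.28 [280.3 253. ] [ 0.6419 -0.0405  0.    ]
stop top 0.57 [233.4 226.2] [0.5992 0.2014 0.    ]
alarm scene 0.85 [326.6 234.8] [ 0.5342 -0.0091  0.012 ]
alarm scene 0.67 [269.  199.1] [ 0.5792 -0.1719  0.012 ]
alarm scene 0.58 [327.3 170.4] [ 0.4148 -0.1566  0.012 ]
alarm top 0.98 [394.8 231.6] [ 0.5798 -0.179   0.012 ]
alarm top 0.81 [320.5 249.1] [ 0.5409 -0.0039  0.012 ]
alarm top 0.71 [390.6 307.7] [ 0.4024 -0.1643  0.012 ]
cell scene 0.69 [393.3 274. ] [0.4772 0.1556 0.    ]
cell top 0.5 [251.5 274.2] [0.485  0.1588 0.    ]
socket scene 0.86 [286.1 254.6] [ 0.6341 -0.0292  0.    ]
socket scene 0.43 [338.2 266.8] [0.5616 0.067  0.    ]
socket top 0.67 [335.1 205.7] [ 0.6452 -0.0403  0.    ]
tin scene 0.73 [360.9 223.5] [0.4462 0.0091 0.    ]
tin top 0.67 [314.4 290.6] [0.4446 0.0117 0.    ]
carton scene 0.84 [309.9 318.1] [0.6865 0.1268 0.    ]
carton scene 0.64 [359.3 320.5] [0.6085 0.1945 0.    ]
carton scene 0.37 [267.4 109.3] [ 0.4034 -0.4298  0.    ]
carton scene 0.24 [281.5 253.8] [ 0.641  -0.0372  0.    ]
carton top 0.7 [264.8 186.9] [0.6927 0.1267 0.    ]
```

```bash
ls -la pics
```

```text
total 1620
drwxr-xr-x 2 agent agent   4096 Dec  6 04:35 .
drwxr-xr-x 3 agent agent   4096 Dec  6 04:35 ..
-rw-r--r-- 1 agent agent 515981 Dec  6 04:35 scene0.png
-rw-r--r-- 1 agent agent 303901 Dec  6 04:35 scene1.png
-rw-r--r-- 1 agent agent 473332 Dec  6 04:35 top0.png
-rw-r--r-- 1 agent agent 350279 Dec  6 04:35 top1.png
```

View pics/scene1.png

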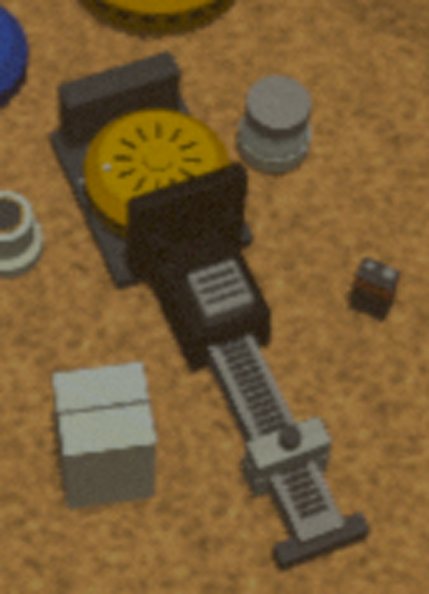

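View pics/top1.png

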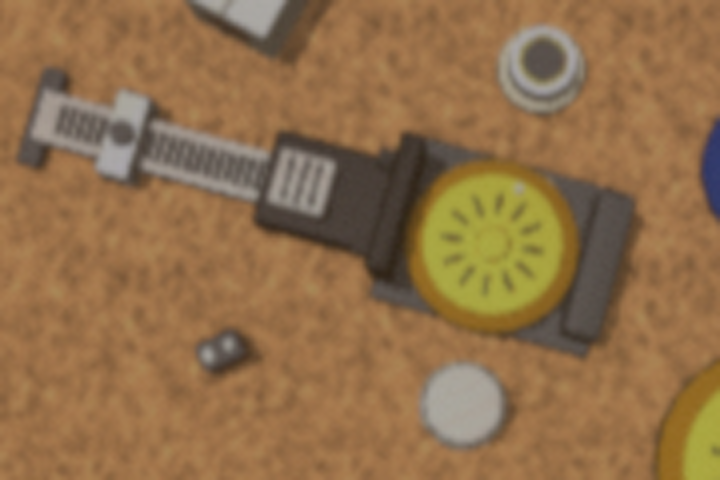

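```bash
cat > fit.py <<'E'
from h import *
from scipy.optimize import least_squares
R={n:read_camera(n) for n in("scene","top")}
T=lambda x,y:(200+x/4,190+y/4); S=lambda x,y:(280+x/3.3,180+y/3.3)
# params: ox,oy,yaw(dir of +y),jf (y of jaw face), st ; name,cam,px,(x, y fn, z)
M=[("rel","top",T(302,181),0,lambda p:p[3]+.063,.061),
("rel","scene",S(221,287),0,lambda p:p[3]+.063,.061),
("fixed","top",T(600,265),0,lambda p:-.141,.062),
("face+","top",T(425,138),None,lambda p:p[3],.096),
("face-","top",T(391,275),None,lambda p:p[3],.096),
("face","scene",S(187,186),0,lambda p:p[3],.096),
("stop","top",T(123,136),0,lambda p:p[4]+.010,.045),
("stop","scene",S(289,446),0,lambda p:p[4]+.010,.045),
("fixed","scene",S(118,86),0,lambda p:-.141,.062)]
def W(p,x,y,z):
    d=np.array([np.cos(p[2]),np.sin(p[2])]); e=np.array([d[1],-d[0]]) # x across (right-handed: x = y rotated -90)
    q=p[:2]+d*y+e*x; return [q[0],q[1],z]
def res(p):
    o=[]
    for n,c,px,x,f,z in M:
        xx={None:0.04 if n=="face-" and 0 else 0}.get(x,x) if x is not None else (-.04 if n=="face+" else .04)
        o+=list(proj(R[c],W(p,XS*xx,f(p),z))-px)
    return o
for XS in(1,-1):
    s=least_squares(res,[.557,.07,1.3,-.03,.13],loss="soft_l1"); p=s.x
    print(XS,s.cost,p.round(4)); 
    if XS==1 or s.cost<10: print(np.round(np.array(res(p)).reshape(-1,2),1).tolist())
XS=1;s=least_squares(res,[.557,.07,1.3,-.03,.13],loss="soft_l1");p=s.x
for nm,y,z in(("face",p[3],.096),("rel",p[3]+.063,.06),("back",p[3]+.086,.036),("stop",p[4],0)): print(nm,np.round(W(p,0,y,z),4))
print("travel",p[4]-p[3]-.086,"yaw",np.degrees(p[2]))
E
python3 fit.py
```

```text
1 93.29121570238152 [ 0.5599  0.0679  1.2888 -0.0249  0.1328]
[[-2.8, -0.5], [0.3, -0.3], [-0.9, -0.6], [-11.9, 33.4], [6.3, -35.6], [-0.5, -2.3], [-1.5, -0.5], [-0.0, -2.7], [-0.2, -3.7]]
-1 12.549263842836853 [ 0.5594  0.0677  1.2864 -0.0288  0.133 ]
face [0.553 0.044 0.096]
rel [0.5705 0.1045 0.06  ]
back [0.5769 0.1266 0.036 ]
stop [0.5969 0.1954 0.    ]
travel 0.07167067775395505 yaw 73.84167090432642
```

```bash
sed -i 's/^XS=1;s=/XS=-1;s=/; s/XS==1 or s.cost<10/XS==-1/' fit.py; python3 fit.py; python3 - <<'E'
from h import *
R={n:read_camera(n) for n in("scene","top")}
T=lambda x,y:(200+x/4,190+y/4); S=lambda x,y:(280+x/3.3,180+y/3.3)
print(atz(R["top"],T(302,181),.061),atz(R["scene"],S(221,287),.061))
print(atz(R["top"],T(600,265),.062),atz(R["scene"],S(118,86),.062))
print(atz(R["top"],T(492,244),.048),atz(R["scene"],S(158,158),.048))
E
```

```text
1 93.29121570238152 [ 0.5599  0.0679  1.2888 -0.0249  0.1328]
-1 12.549263842836853 [ 0.5594  0.0677  1.2864 -0.0288  0.133 ]
[[-1.0, 0.1], [-0.3, -2.0], [-0.8, -0.3], [-0.4, -0.7], [-1.7, -0.2], [-1.1, -3.9], [-1.4, -0.5], [0.0, -2.7], [0.1, -3.9]]
face [0.5513 0.04   0.096 ]
rel [0.569  0.1005 0.06  ]
back [0.5755 0.1226 0.036 ]
stop [0.5967 0.1954 0.    ]
travel 0.0758836123248631 yaw 73.70706339455288
[0.56922622 0.09825495 0.061     ] [0.57144983 0.10456477 0.061     ]
[ 0.51922149 -0.06947657  0.062     ] [ 0.52673327 -0.05917376  0.062     ]
[ 0.53315431 -0.009003    0.048     ] [ 0.53587667 -0.00363341  0.048     ]
```

```bash
python3 - <<'E'
import plant; print([n for n in dir(plant) if not n.startswith('__')]); print(getattr(plant,'tip_extent',None))
E
python3 -m crank '[[1,0,0,0,0,0,-8.5],[1,0,0,0,0,0,-8.5],[1,0,0,0,0,0,-8.5],[1,0,0,0,0,0,-8.5],[1,0,0,0,0,0,-8.5]]' 60
```

```text
['Unreachable', 'get_state', 'place_of', 'read_camera', 'sign_off', 'tip_extent', 'trace']
0.017
time: 2.6
eef_pos: [0.2135, -0.6403, 0.2483]
tcp_rot: [0.86, 0.51, -0.0, 0.0]
contact_force: [0.7, -1.1, 1.0]
opening: 0.143
```

```bash
python3 -m crank '[[1,0,0,0,0,0,-8.5],[1,0,0,0,0,0,-4.3],[1,0,0,0,0,0,0]]'
```

```text
time: 2.9
eef_pos: [0.2135, -0.6403, 0.2483]
tcp_rot: [0.8, 0.6, 0.0, 0.0]
contact_force: [0.8, 1.0, 0.0]
opening: -0.001
```

```bash
python3 -m crank '[[1,4.7,0.8,0,0,0,0],[1,4.7,0.8,0,0,0,0],[1,4.7,0.8,0,0,0,0],[1,4.7,0.8,0,0,0,0],[1,4.7,0.8,0,0,0,0]]'; python3 -m crank '[[1,4.7,0.8,0,0,0,0],[1,4.7,0.8,0,0,0,0],[1,4.7,0.8,0,0,0,0],[1,4.7,0.8,0,0,0,0],[1,4.7,0.8,0,0,0,0]]'
```

```text
time: 3.4
eef_pos: [0.3182, -0.4242, 0.2485]
tcp_rot: [0.801, 0.599, 0.0, 0.0]
contact_force: [1.3, 0.3, 0.7]
opening: 0.0
time: 3.9
eef_pos: [0.4224, -0.2098, 0.2488]
tcp_rot: [0.801, 0.599, 0.0, 0.001]
contact_force: [0.6, -0.7, -1.1]
opening: -0.001
```

```bash
python3 -m crank '[[1,4.7,0.8,0,0,0,0],[1,4.7,0.8,0,0,0,0],[1,4.7,0.8,0,0,0,0],[1,4.7,0.8,0,0,0,0],[1,4.7,0.8,0,0,0,0]]'; python3 -m crank '[[1,4.7,0.8,0,0,0,0],[1,4.7,0.6,2,0,0,0],[1,0,0,5,0,0,0],[1,0,0,3,0,0,0],[1,0,0,0,0,0,0]]'
cat > look.py <<'E'
import sys
from h import *
tag=sys.argv[1]; s=get_state(); print(s["time"],s["eef_pos"].round(4),s["contact_force"].round(1),s["qpos"].round(2))
for n,(x,y,w,h) in dict(scene=(280,180,130,180),top=(200,190,180,120)).items():
    r=read_camera(n); c=r["color"][y:y+h,x:x+w,::-1]; k=4 if n=="top" else 3.3
    cv2.imwrite(f"pics/{n}_{tag}.png",cv2.resize(c,None,fx=k,fy=k,interpolation=cv2.INTER_CUBIC))
    p=s["eef_pos"]-[0,0,.017]; print(n,"tip crop px",((proj(r,p)-[x,y]+.5)*k-.5).round(0))
    for t in("release_top","jaw_face","jaw_back"): print(t,[(round(d["p"],2),np.round(d["location"],1).tolist()) for d in place_of(t,n)])
E
python3 look.py a
```

```text
time: 4.4
eef_pos: [0.5268, 0.0049, 0.2488]
tcp_rot: [0.801, 0.599, 0.0, 0.0]
contact_force: [0.9, -0.5, -0.3]
opening: 0.002
time: 4.9
eef_pos: [0.5616, 0.0886, 0.1432]
tcp_rot: [0.8, 0.6, -0.005, -0.003]
contact_force: [0.3, 0.8, -1.0]
opening: -0.001
4.9 [0.5616 0.0886 0.1432] [ 0.3  0.8 -1. ] [-0.02  0.17  1.92 -0.    1.06  0.26]
scene tip crop px [223. 208.]
release_top [(0.49, [345.0, 261.5])]
jaw_face [(0.64, [333.6, 235.5]), (0.5, [280.7, 253.4])]
jaw_back [(0.72, [348.7, 276.6])]
top tip crop px [314. 183.]
release_top []
jaw_face [(0.64, [301.7, 242.0])]
jaw_back []
```

View pics/scene_a.png

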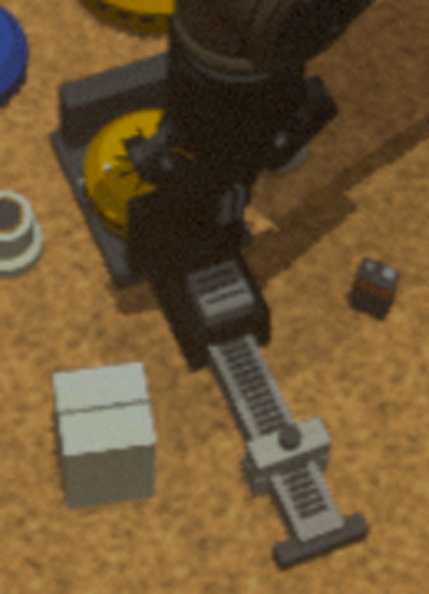

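View pics/top_a.png

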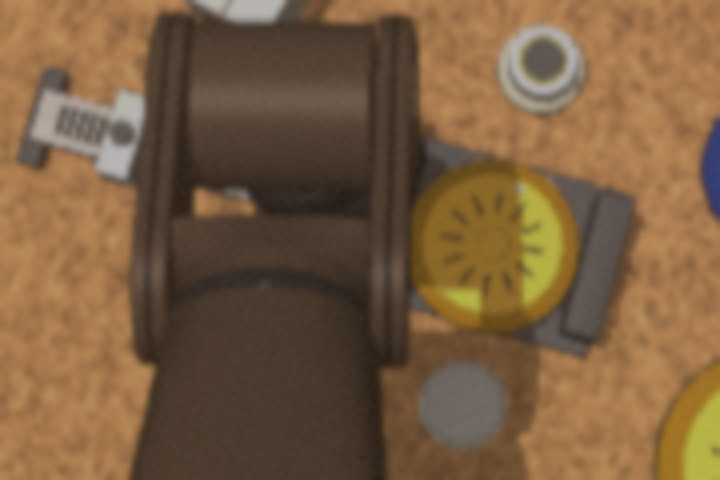

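```bash
python3 -m crank '[[1,1.3,0.4,0,0,0,0],[1,0,0,2.5,0,0,0],[1,0,0,2.5,0,0,0],[1,0,0,0,0,0,0]]'; python3 look.py b
```

```text
time: 5.7
eef_pos: [0.5706, 0.1, 0.0954]
tcp_rot: [0.8, 0.6, -0.003, -0.002]
contact_force: [-0.5, 0.1, -0.4]
opening: -0.001
5.7 [0.5706 0.1    0.0954] [-0.5  0.1 -0.4] [-0.    0.26  1.92  0.    0.98  0.28]
scene tip crop px [220. 268.]
release_top [(0.7, [346.8, 261.5]), (0.19, [348.5, 281.2])]
jaw_face [(0.91, [333.6, 234.6])]
jaw_back [(0.69, [284.9, 253.6]), (0.66, [350.1, 280.7])]
top tip crop px [299. 177.]
release_top []
jaw_face [(0.75, [303.3, 241.9])]
jaw_back []
```

View pics/scene_b.png

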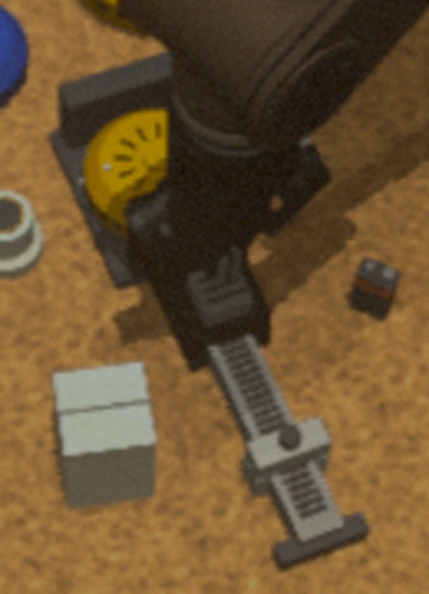

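```bash
python3 -m crank '[[1,0,0,1.5,0,0,0],[1,0,0,0.3,0,0,0],[1,0,0,0.2,0,0,0],[1,0,0,0.2,0,0,0],[1,0,0,0,0,0,0]]'
```

```text
time: 6.6
eef_pos: [0.5729, 0.0993, 0.0767]
tcp_rot: [0.8, 0.6, -0.0, -0.0]
contact_force: [-0.2, -0.4, -0.5]
opening: 0.002
```

```bash
python3 -m crank '[[1,0,0,0.2,0,0,0],[1,0,0,0.2,0,0,0],[1,0,0,0,0,0,0]]';python3 -m crank '[[1,0,0,0.2,0,0,0],[1,0,0,0.2,0,0,0],[1,0,0,0,0,0,0]]'
```

```text
time: 6.9
eef_pos: [0.5733, 0.0994, 0.0733]
tcp_rot: [0.8, 0.6, 0.0, 0.0]
contact_force: [-1.8, -0.8, 3.4]
opening: 0.002
time: 7.2
eef_pos: [0.5732, 0.0993, 0.0688]
tcp_rot: [0.8, 0.6, 0.0, 0.0]
contact_force: [-0.1, -0.6, 1.9]
opening: -0.002
```

```bash
python3 -m crank '[[1,0,0,0.2,0,0,0],[1,0,0,0,0,0,0]]';python3 -m crank '[[1,0,0,0.1,0,0,0],[1,0,0,0,0,0,0]]'
```

```text
time: 7.4
eef_pos: [0.5732, 0.0994, 0.067]
tcp_rot: [0.8, 0.6, 0.0, 0.0]
contact_force: [-0.4, -0.0, 4.6]
opening: -0.002
time: 7.6
eef_pos: [0.5733, 0.0994, 0.067]
tcp_rot: [0.8, 0.6, 0.0, 0.0]
contact_force: [-2.3, -0.1, 9.0]
opening: 0.005
```

```bash
python3 -m crank '[[1,0,0,0.1,0,0,0],[1,0,0,0,0,0,0]]';python3 -m crank '[[1,0,0,0.1,0,0,0],[1,0,0,0,0,0,0]]'
```

```text
time: 7.8
eef_pos: [0.5734, 0.0994, 0.0669]
tcp_rot: [0.8, 0.6, -0.0, 0.0]
contact_force: [-5.9, -0.6, 13.8]
opening: 0.0
time: 8.0
eef_pos: [0.5734, 0.0994, 0.0668]
tcp_rot: [0.8, 0.6, -0.0, -0.0]
contact_force: [-7.2, -0.8, 18.1]
opening: -0.001
```

The button bottomed out with the tip at 50 mm, the expected fully-down height. Next I lift and go over to the alarm side of the plate.

```bash
python3 -m crank '[[1,0,0,-3,0,0,0],[1,0,0,-4,0,0,0],[1,0,0,-1.5,0,0,0],[1,-3.2,-0.1,0,0,0,0],[1,-3.2,-0.1,0,0,0,0]]';python3 -m crank '[[1,-3.2,0,0,0,0,0],[1,0,0,0,0,0,0]]'; python3 look.py c
```

```text
time: 8.5
eef_pos: [0.5527, 0.0383, 0.1485]
tcp_rot: [0.799, 0.601, 0.0, 0.0]
contact_force: [-0.6, -0.9, 0.1]
opening: -0.0
time: 8.7
eef_pos: [0.5426, 0.0053, 0.1473]
tcp_rot: [0.801, 0.599, -0.001, -0.001]
contact_force: [-0.5, 0.7, 0.4]
opening: -0.001
8.7 [0.5426 0.0053 0.1473] [-0.5  0.7  0.4] [-0.18  0.11  1.98 -0.    1.06  0.11]
scene tip crop px [162. 101.]
release_top [(0.58, [328.7, 235.0])]
jaw_face [(0.79, [333.6, 233.1]), (0.29, [267.8, 111.9])]
jaw_back [(0.81, [348.2, 279.4]), (0.16, [491.0, 392.7])]
top tip crop px [469. 215.]
release_top [(0.61, [276.0, 234.5])]
jaw_face [(0.84, [299.1, 241.3]), (0.73, [254.4, 274.7])]
jaw_back [(0.63, [263.5, 233.5])]
```

View pics/scene_c.png

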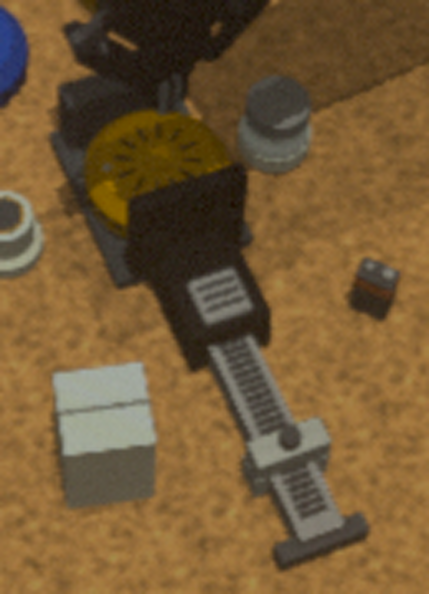

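View pics/top_c.png

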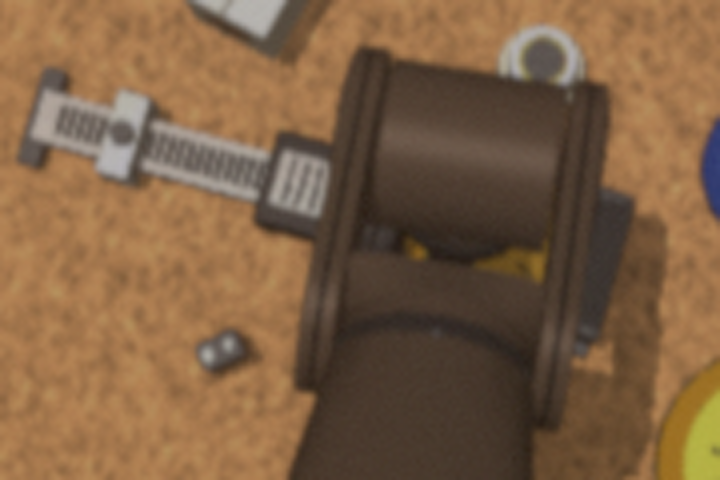

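The button is down (it sits ~9 crop px lower in the scene view) and the jaw hasn't moved. The tip is above the alarm, ~20 mm in front of the face. Now I lower the tip to ~64 mm, clear of the 49 mm alarm top, and push.

```bash
python3 -m crank '[[1,0,0,2.5,0,0,0],[1,0,0,2.5,0,0,0],[1,0,0,1.6,0,0,0],[1,0,0,0,0,0,0],[1,0,0,0,0,0,0]]';python3 -m crank '[[1,0.8,0,0,0,0,0],[1,0.4,0,0,0,0,0],[1,0.4,0,0,0,0,0],[1,0.4,0,0,0,0,0],[1,0,0,0,0,0,0]]'
```

```text
time: 9.6
eef_pos: [0.5443, 0.0081, 0.083]
tcp_rot: [0.8, 0.6, -0.0, -0.0]
contact_force: [0.8, 0.1, 0.4]
opening: 0.0
time: 10.1
eef_pos: [0.5499, 0.0275, 0.0832]
tcp_rot: [0.8, 0.6, 0.0, 0.0]
contact_force: [-0.1, 0.5, -0.1]
opening: 0.005
```

```bash
python3 -m crank '[[1,0.4,0,0,0,0,0],[1,0.4,0,0,0,0,0],[1,0.4,0,0,0,0,0],[1,0.4,0,0,0,0,0],[1,0,0,0,0,0,0]]'; python3 look.py d
```

```text
time: 10.6
eef_pos: [0.5543, 0.0427, 0.083]
tcp_rot: [0.8, 0.6, 0.0, -0.0]
contact_force: [-1.3, -2.4, 1.4]
opening: 0.004
10.6 [0.5543 0.0427 0.083 ] [-1.3 -2.4  1.4] [-0.11  0.22  1.98  0.    0.93  0.18]
scene tip crop px [182. 205.]
release_top [(0.65, [349.3, 270.4])]
jaw_face [(0.61, [332.0, 239.3])]
jaw_back []
top tip crop px [402. 206.]
release_top [(0.48, [266.8, 235.1])]
jaw_face []
jaw_back [(0.45, [259.4, 234.5])]
```

View pics/scene_d.png

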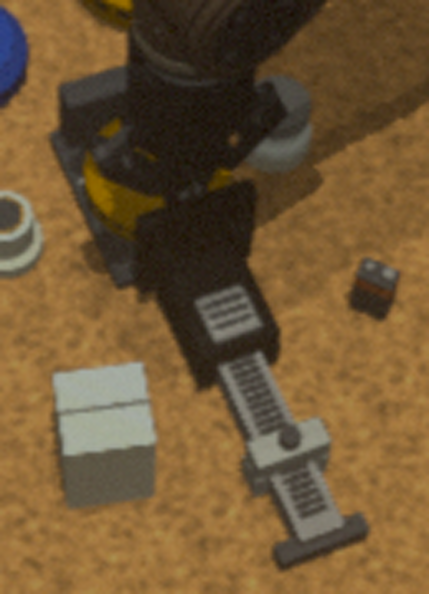

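The jaw is sliding: the button has moved from (219,296) to (229,313) in the crop.

```bash
python3 -m crank '[[1,0.5,0,0,0,0,0],[1,0.5,0,0,0,0,0],[1,0.5,0,0,0,0,0],[1,0.5,0,0,0,0,0],[1,0.5,0,0,0,0,0]]';python3 -m crank '[[1,0.5,0,0,0,0,0],[1,0.5,0,0,0,0,0],[1,0.5,0,0,0,0,0],[1,0.4,0,0,0,0,0],[1,0,0,0,0,0,0]]'
```

```text
time: 11.5
eef_pos: [0.5612, 0.0666, 0.0828]
tcp_rot: [0.8, 0.6, -0.0, 0.0]
contact_force: [-1.0, -3.9, 0.4]
opening: 0.0
time: 12.0
eef_pos: [0.5667, 0.0854, 0.0828]
tcp_rot: [0.8, 0.6, 0.001, -0.0]
contact_force: [0.5, -1.8, -0.7]
opening: 0.0
```

```bash
python3 -m crank '[[1,0.3,0,0,0,0,0],[1,0.3,0,0,0,0,0],[1,0.2,0,0,0,0,0],[1,0,0,0,0,0,0]]';python3 -m crank '[[1,0.2,0,0,0,0,0],[1,0.2,0,0,0,0,0],[1,0.2,0,0,0,0,0],[1,0,0,0,0,0,0]]'
```

```text
time: 12.4
eef_pos: [0.5687, 0.0925, 0.0828]
tcp_rot: [0.8, 0.6, 0.0, -0.0]
contact_force: [-0.7, -3.5, -1.3]
opening: 0.002
time: 12.8
eef_pos: [0.5704, 0.0983, 0.0828]
tcp_rot: [0.8, 0.6, 0.0, -0.0]
contact_force: [0.2, -3.4, -1.4]
opening: 0.005
```

```bash
python3 -m crank '[[1,0.2,0,0,0,0,0],[1,0.2,0,0,0,0,0],[1,0,0,0,0,0,0]]';python3 -m crank '[[1,0.2,0,0,0,0,0],[1,0,0,0,0,0,0]]'; python3 look.py e
```

```text
time: 13.1
eef_pos: [0.5714, 0.1016, 0.0828]
tcp_rot: [0.8, 0.6, -0.0, 0.0]
contact_force: [-1.3, -4.9, -1.0]
opening: 0.002
time: 13.3
eef_pos: [0.5714, 0.1017, 0.0829]
tcp_rot: [0.8, 0.601, -0.003, 0.001]
contact_force: [-3.8, -11.5, 0.7]
opening: -0.001
13.3 [0.5714 0.1017 0.0829] [ -3.8 -11.5   0.7] [ 0.    0.27  1.92 -0.01  0.95  0.29]
scene tip crop px [220. 281.]
release_top [(0.61, [361.6, 297.5])]
jaw_face []
jaw_back [(0.75, [365.2, 309.5])]
top tip crop px [297. 178.]
release_top []
jaw_face []
jaw_back []
```

View pics/scene_e.png

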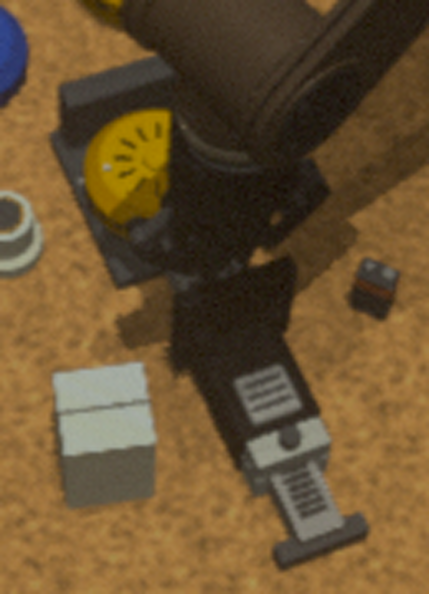

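View pics/top_e.png

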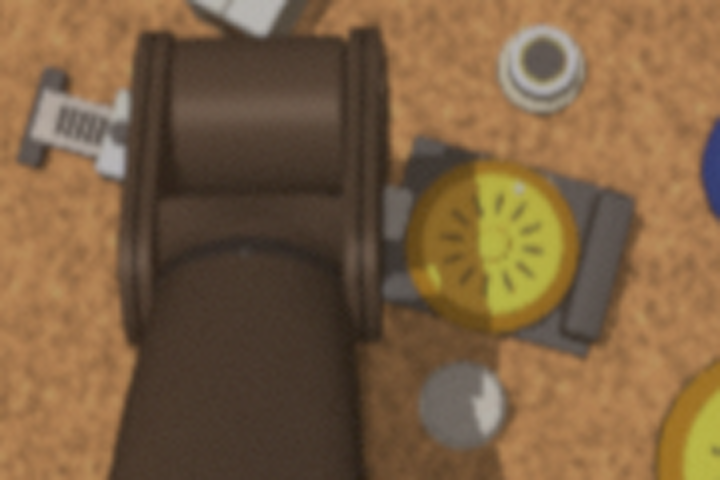

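The carriage now meets the stop and the force rose to ~12 N with no further motion. One firm nudge, then I back off and retreat.

```bash
python3 -m crank '[[1,0.2,0,0,0,0,0],[1,0,0,0,0,0,0]]';python3 -m crank '[[1,-1,0,0,0,0,0],[1,-1.5,0,0,0,0,0],[1,0,0,-3,0,0,0],[1,0,0,-5,0,0,0],[1,0,0,-5,0,0,0]]'; python3 -m crank '[[1,-4.5,-1,-3,0,0,0],[1,-4.7,-1,0,0,0,0],[1,-4.7,-1,0,0,0,0],[1,-4.7,-1,0,0,0,0],[1,-4.7,-1,0,0,0,0]]'; python3 -m crank '[[1,-4.7,-0.8,0,0,0,0],[1,-4.7,-0.8,0,0,0,0],[1,-4.7,-0.8,0,0,0,0],[1,-4.7,-0.8,0,0,0,0],[1,0,0,0,0,0,0]]'; python3 look.py f
```

```text
time: 13.9
eef_pos: [0.5715, 0.1017, 0.0829]
tcp_rot: [0.799, 0.601, -0.005, 0.002]
contact_force: [-6.4, -17.5, 3.3]
opening: 0.003
time: 14.4
eef_pos: [0.5648, 0.082, 0.2135]
tcp_rot: [0.8, 0.6, -0.0, -0.001]
contact_force: [0.5, -0.4, 1.1]
opening: 0.0
time: 14.9
eef_pos: [0.4535, -0.1252, 0.2407]
tcp_rot: [0.8, 0.6, 0.001, 0.001]
contact_force: [0.4, 0.2, 0.4]
opening: 0.002
time: 15.4
eef_pos: [0.3691, -0.2999, 0.2408]
tcp_rot: [0.802, 0.597, 0.0, 0.001]
contact_force: [-0.1, 1.4, -0.1]
opening: -0.003
15.4 [ 0.3691 -0.2999  0.2408] [-0.1  1.4 -0.1] [-0.9  -0.16  2.06  0.    1.24 -0.61]
scene tip crop px [  86. -387.]
release_top [(0.58, [492.6, 393.8])]
jaw_face [(0.96, [350.6, 261.6])]
jaw_back [(0.75, [363.1, 310.0])]
top tip crop px [1096.  538.]
release_top [(0.52, [242.1, 227.8])]
jaw_face []
jaw_back [(0.93, [233.7, 227.2])]
```

View pics/scene_f.png

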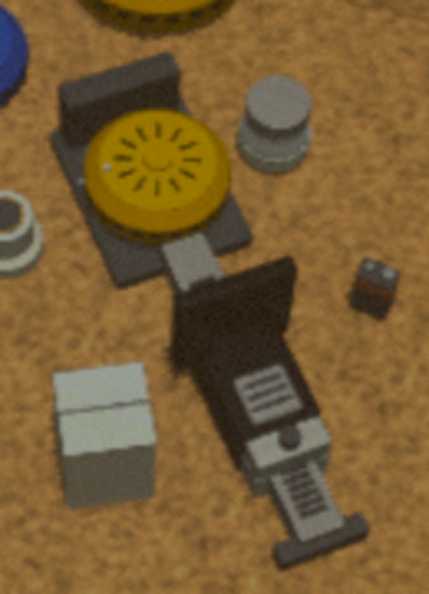

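View pics/top_f.png

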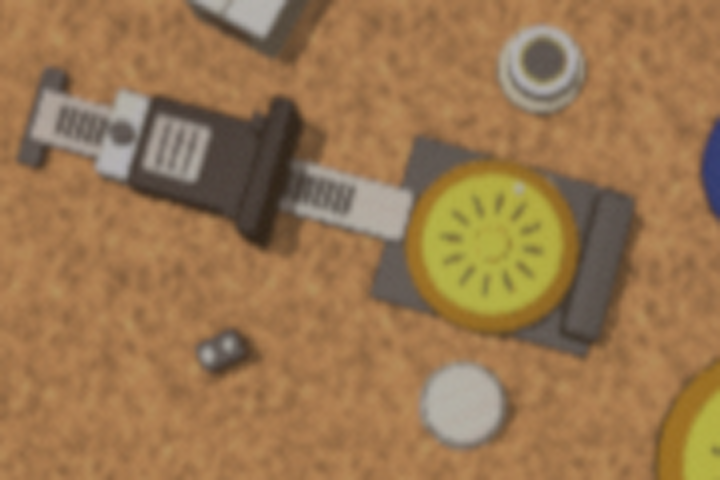

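The jaw's rear end is against the stop. The alarm is still at (492,244) in the top crop, the bystanders haven't moved, and the arm is clear.

```bash
python3 -m crank '[[1,0,0,0,0,0,0],[1,0,0,0,0,0,0]]'; python3 -c "
from plant import *
print(sign_off())"
```

```text
time: 16.0
eef_pos: [0.3714, -0.2953, 0.2402]
tcp_rot: [0.8, 0.6, 0.0, 0.0]
contact_force: [-0.2, 0.4, 0.8]
opening: 0.001
the job is handed in; nothing more can be done
None
```

I pressed the release fully down with the shut fingertips, then pushed the jaw back about 7 cm by the bare upper part of its face until it met the end stop. The job was handed in at 16 s.

- **Release:** the button bottomed out with the tip at about 50 mm and about 18 N, and it looked down in the pictures afterwards.
- **Jaw:** it stopped moving at the end stop and the push rose to about 18 N. The last pictures show the carriage touching the stop.
- **Alarm and other things:** the alarm lies flat at the same pixels as at the start. The tin, cell and socket, and the part of the carton in view, had not moved. The screwdriver and tray lie outside the last crops, and I did not check them again.
- **Robot:** it finished clear of everything, about 24 cm above the bench, with no contact force.
- **Disagreements:** the scene camera read about 2–3 pixels low compared with the top camera, so I relied mostly on the top one. The networks gave some false hits in the last pictures, such as a "release_top" at scene pixel (493,394), over the tray. I ignored these.

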